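# Bring a long lighter to the candle in a roofed lantern

### The arm

A 6-joint arm with a two-finger parallel gripper is mounted at the origin on a cart in front of the work surface, level with it; the furniture and walls round the work are solid. World frame = base frame: x ahead of the robot, y to its left, z up, the work surface at z = 0. Lengths are in m, angles in rad, forces in N, time in s.
With the tool pointing down it reaches from about 0.325 to 0.75 m from the base axis. Payload 7.6 kg.
Tool frame: the origin (TCP) lies at the very end of the fingers, on their centre line; the grasp point (between the pads) lies 19 mm behind it (arm.grasp_offset is the distance from the TCP to the grasp point, in m); z points along the fingers, y is the line along which they close (so a half turn about z gives the same grasp; the last joint's range is limited). The gripper opens to 85 mm and grips with 20 to 120 N. Pads are 22 mm wide; open, the fingers measure 114 mm over their backs; the gripper's body (76 mm by 85 mm) begins 54 mm behind the grasp point. The pads swing forward as they close: fully open they stand 13 mm farther back than shut.
Start: joints at [-1.205, 0.052, 1.401, -0, 1.689, -0.07], TCP at [0.222, -0.476, 0.231] pointing down, gripper open.
Joint ranges: [-2.9, 2.9], [-0.91, 2.17], [0.12, 2.37], [-1.06, 4.2], [0.26, 2.73], [-2.93, 2.93]. Speed limits (rad/s): [2.57, 2.57, 3.01, 3.14, 3.14, 3.14].

### API

Orientations are given as a unit quaternion [x, y, z, w].
In Python, from bench import telemetry, eyes, arm gives the robot as it stands.
- The arm moves only by the tool play_rows, never from a script. Its argument "series" is text: rows parted by semicolons, each of 7 numbers parted by spaces: the shift along the tool's x, y, z in m, then the turn, a rotation vector about the tool's x, y, z in rad, then the closure, from -1 (fully open) to 1 (shut). In form: dx dy dz wx wy wz claw; .... A call has 1 to 10 rows; each row is the pose to reach, as a shift and turn from the pose commanded when the call began, along the tool's axes at that moment; what a row does not reach only later rows make up. A row lasts 1/10 s, in which the tool goes at most 50 mm and 8.59 degrees, less where a joint would pass 70% of its speed; a pose out of reach is approached as far as the arm can. A call with a gripper value outside its range is refused whole. The fingers move at their own pace and stop on an object; "force" is the grip in N (left out, the last holds). Time passes only in rows, so rows that repeat a pose let the fingers close. It gives the time, the measured TCP pose, the force, the opening and the grip force at its end, in the units of the state.
- telemetry.read_state(): the state, without advancing time (a new reading comes with each control period).
- eyes.capture(name): name is "scene" or "side" or "wrist"; returns a dict with "image" (400x640x3 uint8, blue, green, red), "vfov" (degrees; the focal length in pixels is half the picture's height over the tangent of half this angle, whatever the lens; pixels are square), "cx", "cy" (the principal point, pixels), "distortion" ([k1, k2, p1, p2, k3] as OpenCV has them; the pictures are not rectified), "rvec" (rotation vector, rad) and "tvec" (3), from world to camera coordinates, as OpenCV has them; the wrist camera has in their place "T_tool_cam" (4x4, takes a point from camera to tool coordinates, whose origin is the TCP and whose axes are the flange's). Camera axes: x right, y down, z forward; pixel columns grow to the right and rows downward; lengths in m; the calibration is good to about 2 mm. A picture is of the moment at which its call begins: read the wrist's pose just before it. There is no depth.
- arm.sign_off(): hands the job in; it is judged then, once.
Trained networks look in the newest picture that a camera, given by its name, has taken for a name from the list of things; names that differ only in an ending like _2 or _b are one class to them, and where a whole thing is asked for, a point or a joint stands for the part that bears it (a point fixed in the world has none). Each returns a list of dicts, best first, with "conf" (0 to 1); they miss things now and then, are a little off and sometimes report something else, mostly with a low value. They report only what shows in the picture. A call takes as long as a camera call.
- eyes.boxes_of(camera, name): "xyz" ([x, y, z] in m, in world coordinates, good to about 4 mm: the middle of the surface that is visible of it).
- eyes.trace(camera, name): "pixels" (400x640 bool, what is visible of it).
- eyes.pinpoint(camera, name): "xyz" ([x, y, z] in m, in world coordinates, good to about 4 mm: a listed point, or the origin of a listed thing).
The state is a dict: "clock": time; "joint_pos": joint angles; "qvel": joint speeds; "joint_torque": joint torques, N m; "ee_pos": TCP position; "tool_rot": TCP orientation; "wrist_force": force on the tool from outside, world axes, zero at the start; "moment": the same for the moment, N m; "opening": opening from 0.0 (shut) to 1.0 (fully open); "grip_force": force on a finger pad.
Only numpy, scipy, OpenCV 4.12 (cv2) and the standard library are available. Lean on these libraries where they do the work, as an engineer would, in place of code of your own. Each camera call takes 0.05 s, during which the arm holds its last target. There are 200 camera calls.

### The job

The candle in the lantern is to be lit: first swing the head of the desk lamp well away from over the lantern, so that its middle is at least 15 cm to the side of the lantern's, and leave it there. Then pick up the long lighter, tilt it nose down, pass the nose through the gap between the lantern's glass and its roof, and finish holding it still with the tip within 2 cm of the wick, touching neither the candle nor any other part of the lantern. Do not shift or knock the lantern or the other things on the worktop, and keep hold of the lighter at the end.

Things in the scene. Friction and masses are not known exactly. Their poses are not given: they have to be found in the camera images.
- lamp_arm (a joint): Swing arm of the white LED lamp, rad. It turns level about the lamp's post with about 0.06 N m of friction (0.3 N at the knob) and stays where it is left. At 0 it points along the lamp's own -y (to the robot's right); growing, it turns clockwise seen from above; at 1.57 it points along the lamp's -x (towards the robot). Stops at 0 and 1.9.
- lamp: White LED lamp, standing firmly: round foot 100 mm across, steel post 16 mm thick, 242 mm high. Origin: centre of the foot's underside, on the post's axis, which is the arm's hinge. The arm is 12 mm thick, centred at z = 0.212, 190 mm long from the post's axis to the head's centre. Behind it stands a tall cupboard, front at x = 0.576, for all y above -0.21.
- lamp_head (a point): Centre of the lamp's flat round head, 80 mm across, from z = 0.202 to 0.224; this point is at z = 0.212. It starts above the lantern.
- lamp_knob (a point): Top centre of the round upright finger knob on the middle of the lamp head: 15 mm across, from the head's top at z = 0.224 up to z = 0.253. It moves with the arm.
- lantern: Candle lantern, loose, about 1.2 kg; origin at the centre of its underside, z up. Round dark foot 124 mm across, 12 high. Round open glass sleeve on it (see glass_rim), roof above (see roof). Four upright rods 6 mm thick join foot and roof, 56 mm from the axis, at 45, 135, 225 and 315 degrees from the lantern's own x.
- glass_rim (a point): Centre of the glass sleeve's open rim, 72 mm above the lantern's underside; the sleeve is 100 mm across outside, wall 3 mm.
- roof (a point): Centre of the roof's flat underside, 122 mm above the lantern's underside. The roof is 124 mm across; a cone to 152 mm with a small ring on it to 176 mm. The way in is the 50 mm high gap between rim and roof: four windows between the rods, their middles along the lantern's own +x, +y, -x and -y.
- wick (a point): Top of the wick of the tea light in the lantern: on the lantern's axis, 47 mm above its underside (25 mm below the glass rim). The tea light, 38 mm across, is fixed on a brass holder, its edge also 47 mm up.
- lighter: Long-nosed gas lighter, about 90 g, lying flat. Origin on its underside; own x to the nose, z up. Red handle: bar from x = -90 to 40 mm, 24 wide (own y), 18 high, with a trigger guard on its +y side (x = -8 to 40, out to y = 26 mm); a black taper to x = 62; then a straight steel nose 8 mm thick (10 at its end) to the tip at x = 185 mm. All on one axis, 9 mm above the underside.
- lighter_tip (a point): Tip of the lighter's steel nose, on its axis. Same axes as the lighter.
- lighter_grip (a point): Point on the handle's axis to hold it by, near its centre of mass, 220 mm behind the tip. Same axes as the lighter.
- mug: Bystander, loose: cream cup with a handle, 59 x 83 x 55 mm; origin at the centre of its underside.
- lemon: Bystander, loose: yellow lemon, 71 x 53 x 51 mm; origin at the centre of its underside.
- lime: Bystander, loose: green lime, 53 x 46 x 48 mm; origin at the centre of its underside.
- spice_jar: Bystander, loose: spice jar with a dark cap, 41 mm across, 105 tall; origin at the centre of its underside.
- spice_jar_b: Bystander, loose: spice jar with a white cap, 47 mm across, 98 tall; origin at the centre of its underside.
- pepper_mill: Bystander, loose: dark wooden pepper mill, 58 mm across, 170 tall; origin at the centre of its underside.
- storage_jar: Bystander, loose: square glass storage jar with a copper-rimmed lid, 86 x 86 x 82 mm; origin at the centre of its underside.

How it is judged:
On the way, in this order (a step that is already met when the one before it is completed fails the run):
1. the lamp head is swung at least 15 cm away from the lantern's axis and at rest, with the lighter still lying on the worktop (horizontal distance between lamp_head and lantern above 0.15 m and velocity of joint lamp_arm between -0.3 and 0.3 rad/s and height (world z) of lighter_grip below 0.03 m), for 0.2 s.
2. the lighter is lifted in the fingers and its nose tilted down by 12 degrees or more (height (world z) of lighter_grip above 0.08 m and contact force between the fingers and lighter above 1 N and angle between lighter's own x axis and vertical above 1.78 rad), for 0.2 s.
At the end, for the whole second after the job is handed in: The lighter is held still in the fingers with its tip within 20 mm of the wick's top; neither it nor the robot touches the lantern or the candle in it; the lantern stands within 15 mm of where it was; the lamp head is still more than 150 mm (measured level) from the lantern's axis (distance between lighter_tip and wick below 0.02 m and contact force between each of lighter, the arm, the fingers and lantern below 0.05 N and contact force between the fingers and lighter above 1 N and linear speed of lighter below 0.02 m/s and distance of lantern from where it was at the start of the episode below 0.015 m and angle between lantern's own z axis and vertical below 0.05 rad and horizontal distance between lamp_head and lantern above 0.15 m); the arm keeps its last pose, push and grip.
It fails at once if the lantern is shifted by more than 15 mm or tipped (distance of lantern from where it was at the start of the episode above 0.015 m or angle between lantern's own z axis and vertical above 0.15 rad).
It fails at once if the lighter knocks hard against the lantern (over 8 N) (contact force between lighter and lantern above 8 N).
It fails at once if another thing on the worktop is moved by more than 30 mm (distance of any of mug, lemon, lime, spice_jar, spice_jar_b, pepper_mill, storage_jar from where it was at the start of the episode above 0.03 m).
It also fails if it takes over 54 s, if anything falls off the work surface, if the arm or the gripper's body presses on something with over 40 N, if the wrist force passes 120 N, or if a joint passes its speed limit or range.

## Working session

There is one attempt and no reset: what is moved stays moved. The work goes in short steps, Python scripts to look and compute and a tool call to move; the robot and the scene stay as the last step left them, time stands still between calls to the robot, and variables do not carry over. Pictures are saved under pics/ and viewed, at most 10 in all, crops included, and the job is handed in when it is done.

Besides the shell and the picture viewer there is one more tool, called after ">>>" as a command line: name --argument value ..., lists and objects as JSON in quotes. play_rows: Moves the arm, as the interface text tells. Its arguments: {"type":"object","properties":{"series":{"type":"string"},"force":{"type":"number"}},"required":["series"]}

```bash
mkdir -p pics; ls; cat > h.py <<'E'
import numpy as np, cv2
from bench import telemetry, eyes, arm
from scipy.spatial.transform import Rotation as R
np.set_printoptions(precision=4,suppress=True)
E
python3 - <<'E'
from h import *
s=telemetry.read_state(); print(s['clock'],s['ee_pos'],s['tool_rot'],arm.grasp_offset)
for c in ["scene","side"]:
    d=eyes.capture(c); cv2.imwrite(f"pics/{c}0.png",d["image"])
    for n in ["lamp","lamp_head","lamp_knob","lantern","glass_rim","roof","wick","lighter","lighter_tip","lighter_grip","mug","lemon","lime","spice_jar","spice_jar_b","pepper_mill","storage_jar"]:
        p=eyes.pinpoint(c,n); print(c,n,[(np.round(q["xyz"],3).tolist(),round(q["conf"],2)) for q in p[:3]])
print(telemetry.read_state()['clock'])
E
```

```text
pics
0.0 [ 0.2215 -0.4756  0.2305] [ 0.9763  0.2162 -0.0001 -0.0008] 0.0187
scene lamp [([0.51, 0.282, -0.003], 0.56), ([0.451, 0.109, 0.073], 0.26)]
scene lamp_head [([0.476, 0.089, 0.208], 0.73)]
scene lamp_knob [([0.476, 0.088, 0.251], 0.89)]
scene lantern []
scene glass_rim [([0.453, 0.11, 0.073], 0.83), ([0.477, 0.088, 0.25], 0.69)]
scene roof [([0.454, 0.109, 0.121], 0.92), ([0.452, 0.109, 0.074], 0.53)]
scene wick []
scene lighter [([0.434, -0.283, 0.002], 0.56)]
scene lighter_tip []
scene lighter_grip [([0.439, -0.321, 0.01], 0.71)]
scene mug []
scene lemon [([0.51, -0.469, 0.002], 0.75)]
scene lime [([0.46, -0.484, 0.003], 0.73)]
scene spice_jar [([0.588, -0.314, 0.0], 0.93), ([0.59, -0.25, 0.004], 0.59)]
scene spice_jar_b [([0.588, -0.314, 0.0], 0.93), ([0.59, -0.25, 0.004], 0.59)]
scene pepper_mill [([0.542, 0.482, -0.003], 0.93)]
scene storage_jar [([0.43, 0.469, -0.004], 0.72), ([0.452, 0.108, 0.072], 0.53)]
side lamp []
side lamp_head [([0.476, 0.094, 0.214], 0.76), ([0.506, -0.464, -0.003], 0.7)]
side lamp_knob [([0.474, 0.091, 0.256], 0.77)]
side lantern [([0.591, -0.308, -0.002], 0.64)]
side glass_rim []
side roof []
side wick []
side lighter [([0.432, -0.285, 0.002], 0.74)]
side lighter_tip [([0.419, -0.1, 0.008], 0.71), ([0.475, 0.091, 0.214], 0.27)]
side lighter_grip [([0.436, -0.318, 0.012], 0.6), ([0.478, 0.091, 0.258], 0.53)]
side mug [([0.526, -0.114, -0.0], 0.5)]
side lemon [([0.508, -0.463, -0.003], 0.66), ([0.59, -0.31, -0.003], 0.3)]
side lime [([0.456, -0.487, -0.001], 0.75)]
side spice_jar [([0.592, -0.311, -0.002], 0.9), ([0.588, -0.248, 0.0], 0.54)]
side spice_jar_b [([0.592, -0.311, -0.002], 0.9), ([0.588, -0.248, 0.0], 0.54)]
side pepper_mill [([0.542, 0.487, -0.003], 0.6)]
side storage_jar [([0.433, 0.47, 0.006], 0.7)]
1.8
```

View pics/scene0.png

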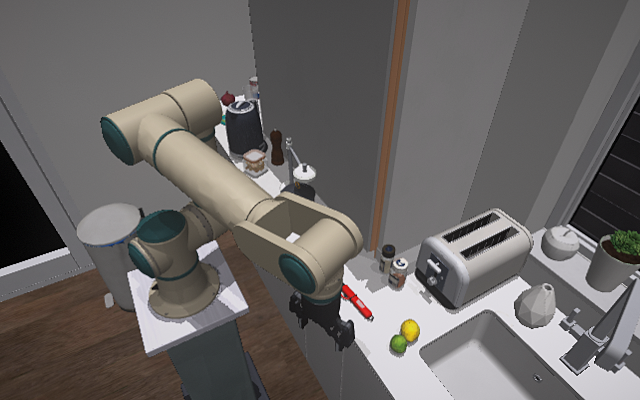

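View pics/side0.png

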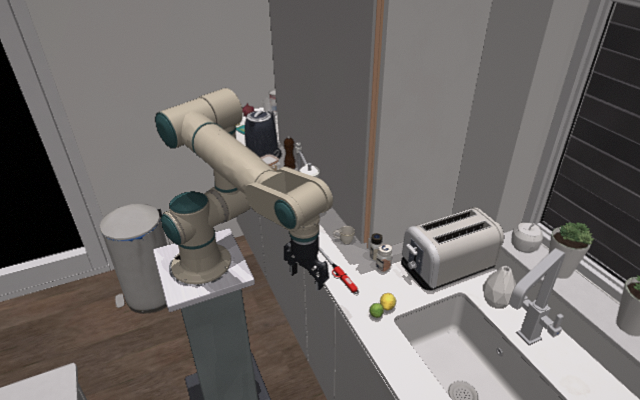

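The pictures show the lamp head over the lantern (scene px 305,172; side px 310,171). The lighter's red handle is at side px 343,278, with its nose pointing left, towards +y. The network positions agree with the sizes given: the post-to-head distance comes out at 0.195 m. I'll grip the knob first.

```bash
cat >> h.py <<'E'
def row(p,Rt,s=None):
    "row to reach TCP world pos p with rotation matrix Rt"
    s=s or telemetry.read_state(); R0=R.from_quat(s['tool_rot'])
    d=R0.inv().apply(np.array(p)-s['ee_pos']); w=(R0.inv()*R.from_matrix(Rt)).as_rotvec()
    return np.r_[d,w]
def down(a):
    "tool down, tool y at world angle a deg"
    a=np.radians(a); y=np.array([np.cos(a),np.sin(a),0]); z=np.array([0,0,-1.]); return np.c_[np.cross(y,z),y,z]
E
python3 - <<'E'
from h import *
print([x for x in dir(arm) if x[0]!='_'])
print(row([.476,.09,.32],down(-10)))
E
```

```text
['MotionError', 'grasp_offset', 'sign_off']
[ 0.4695 -0.4056 -0.0887  0.0001  0.0001 -0.9604]
```

>>> play_rows --series "0 0 -0.05 0 0 0 -1; 0.05 -0.05 -0.09 0 0 -0.1 -1; 0.47 -0.406 -0.09 0 0 -0.96 -1; 0.47 -0.406 -0.09 0 0 -0.96 -1; 0.47 -0.406 -0.09 0 0 -0.96 -1; 0.47 -0.406 -0.09 0 0 -0.96 -1; 0.47 -0.406 -0.09 0 0 -0.96 -1; 0.47 -0.406 -0.09 0 0 -0.96 -1; 0.47 -0.406 -0.09 0 0 -0.96 -1; 0.47 -0.406 -0.09 0 0 -0.96 -1" --force 20

```text
clock: 2.8
ee_pos: [0.4029, -0.0692, 0.317]
tool_rot: [0.766, 0.643, 0.0, 0.001]
wrist_force: [0.7, -0.1, 0.5]
opening: 0.999
grip_force: 0.0
```

```bash
python3 - <<'E'
from h import *
print(row([.476,.09,.32],down(-10)))
E
```

```text
[ 0.1695  0.0443 -0.003   0.0012  0.0003 -0.0004]
```

>>> play_rows --series "0.17 0.044 0 0 0 0 -1; 0.17 0.044 0 0 0 0 -1; 0.17 0.044 0 0 0 0 -1; 0.17 0.044 0 0 0 0 -1; 0.17 0.044 0 0 0 0 -1; 0.17 0.044 0 0 0 0 -1"

```text
clock: 3.4
ee_pos: [0.4754, 0.0886, 0.3163]
tool_rot: [0.766, 0.643, -0.0, -0.0]
wrist_force: [0.6, -0.6, 0.7]
opening: 0.999
grip_force: 0.0
```

```bash
python3 - <<'E'
from h import *
s=telemetry.read_state(); d=eyes.capture("wrist"); cv2.imwrite("pics/w1.png",d["image"])
for n in ["lamp_knob","lamp_head","roof","lantern","lamp","lighter_tip"]:
    p=eyes.pinpoint("wrist",n); print(n,[(np.round(q["xyz"],3).tolist(),round(q["conf"],2)) for q in p[:3]])
print(d["vfov"],d["cx"],d["cy"],d["distortion"],np.array(d["T_tool_cam"]),s['ee_pos'])
print(row([.476,.09,.23],down(-10)))
E
```

```text
lamp_knob [([0.479, 0.091, 0.254], 0.76)]
lamp_head [([0.477, 0.094, 0.212], 0.97)]
roof [([0.458, 0.109, 0.127], 0.79)]
lantern [([0.453, 0.11, 0.001], 0.68)]
lamp []
lighter_tip [([0.422, -0.096, 0.009], 0.69)]
59.26535826530712 315.3548657051176 201.27494864627494 [0.0197 0.     0.     0.     0.    ] [[-0.0007 -0.957  -0.2901  0.0746]
 [ 1.     -0.0005 -0.0008 -0.0008]
 [ 0.0007 -0.2901  0.957  -0.1415]
 [ 0.      0.      0.      1.    ]] [0.4754 0.0886 0.3163]
[ 0.0023  0.0002  0.0868  0.0006 -0.0001 -0.0017]
```

View pics/w1.png

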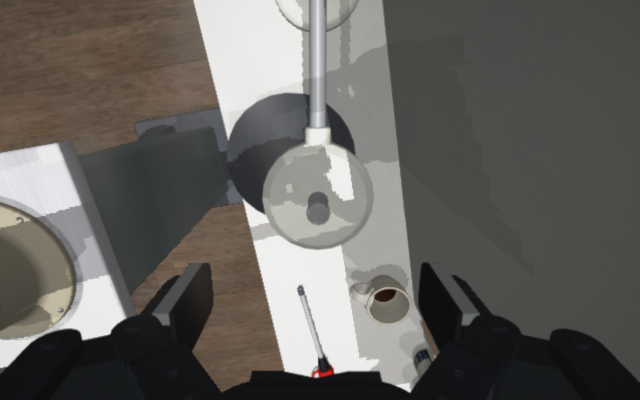

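The wrist view shows the knob at px 318,212 on the fingers' centre line, the lantern's dark roof behind it at 290,155, and the lighter tip at 300,288. Going down to grip.

>>> play_rows --series "0.003 0.001 0.04 0 0 0 -1; 0.003 0.001 0.086 0 0 0 -1; 0.003 0.001 0.086 0 0 0 -1; 0.003 0.001 0.086 0 0 0 0.3; 0.003 0.001 0.086 0 0 0 1; 0.003 0.001 0.086 0 0 0 1; 0.003 0.001 0.086 0 0 0 1; 0.003 0.001 0.086 0 0 0 1; 0.003 0.001 0.086 0 0 0 1" --force 20

```text
clock: 4.65
ee_pos: [0.4774, 0.0913, 0.2317]
tool_rot: [0.766, 0.643, 0.001, 0.001]
wrist_force: [-0.5, 0.3, 4.6]
opening: 0.163
grip_force: 21.3
```

```bash
python3 - <<'E'
from h import *
s=telemetry.read_state(); print(s['ee_pos'],s['opening'],s['grip_force'],s['wrist_force'])
P=np.array([.51,.282]); v=s['ee_pos'][:2]-P; print(np.hypot(*v)); a0=np.degrees(np.arctan2(v[1],v[0]))
for d in np.arange(7.5,76,7.5):
    a=np.radians(a0-d); p=[*(P+np.hypot(*v)*np.array([np.cos(a),np.sin(a)])),s['ee_pos'][2]]
    r=row(p,down(-10-d)); print(np.round(r,3), p, np.hypot(p[0]-.454,p[1]-.109))
E
```

```text
[0.4774 0.0913 0.2317] 0.16319319801611315 21.26170724630356 [-0.5266  0.3177  4.5753]
0.1934717204734589
[ 0.002 -0.025 -0.     0.002 -0.001  0.13 ] [np.float64(0.45275699630179544), np.float64(0.09719051661084174), np.float64(0.23170710946509893)] 0.01187471920141925
[ 0.006 -0.05  -0.     0.002 -0.001  0.261] [np.float64(0.4291242399808714), np.float64(0.10624329866463542), np.float64(0.23170710946509893)] 0.025028041049624288
[ 0.014 -0.074 -0.     0.002 -0.001  0.392] [np.float64(0.4068752903368714), np.float64(0.11830332660724086), np.float64(0.23170710946509893)] 0.04803426013581516
[ 0.025 -0.097 -0.     0.002 -0.001  0.523] [np.float64(0.3863908330667788), np.float64(0.1331642500168885), np.float64(0.23170710946509893)] 0.07179770492350622
[ 0.039 -0.118 -0.     0.002 -0.001  0.654] [np.float64(0.3680213629138492), np.float64(0.15057179437381296), np.float64(0.23170710946509893)] 0.09550151895467746
[ 0.056 -0.137 -0.     0.002 -0.001  0.785] [np.float64(0.35208118660537846), np.float64(0.17022811176778427), np.float64(0.23170710946509893)] 0.1188962833498843
[ 0.075 -0.154 -0.     0.002 -0.001  0.916] [np.float64(0.33884304497745654), np.float64(0.19179687715843063), np.float64(0.23170710946509893)] 0.1418324615779207
[ 0.096 -0.168 -0.     0.002 -0.001  1.047] [np.float64(0.32853344630364334), np.float64(0.2149090429899267), np.float64(0.23170710946509893)] 0.16419068634816925
[ 0.118 -0.179 -0.     0.001 -0.002  1.178] [np.float64(0.32132879067560843), np.float64(0.2391691536969926), np.float64(0.23170710946509893)] 0.18586462373939752
[ 0.142 -0.188 -0.     0.001 -0.002  1.309] [np.float64(0.3173523517486556), np.float64(0.26416211205925694), np.float64(0.23170710946509893)] 0.20675555806631307
```

>>> play_rows --series "0.002 -0.025 -0.001 0 0 0.13 1; 0.006 -0.05 -0.001 0 0 0.261 1; 0.014 -0.074 -0.001 0 0 0.392 1; 0.025 -0.097 -0.001 0 0 0.523 1; 0.039 -0.118 -0.001 0 0 0.654 1; 0.056 -0.137 -0.001 0 0 0.785 1; 0.075 -0.154 -0.001 0 0 0.916 1; 0.096 -0.168 -0.001 0 0 1.047 1; 0.118 -0.179 -0.001 0 0 1.178 1; 0.142 -0.188 -0.001 0 0 1.309 1"

```text
clock: 5.65
ee_pos: [0.3189, 0.2649, 0.2319]
tool_rot: [0.999, 0.04, 0.004, -0.001]
wrist_force: [22.3, 2.0, -4.7]
opening: 0.163
grip_force: 20.3
```

>>> play_rows --series "0 0 0 0 0 0 1; 0 0 0 0 0 0 -1; 0 0 0 0 0 0 -1; 0 0 0 0 0 0 -1; 0 0 0 0 0 0 -1; 0 0 -0.04 0 0 0 -1; 0 0 -0.09 0 0 0 -1; 0 0 -0.14 0 0 0 -1; 0 0 -0.14 0 0 0 -1"

```text
clock: 6.55
ee_pos: [0.3173, 0.2642, 0.3789]
tool_rot: [0.999, 0.043, 0.005, -0.003]
wrist_force: [-0.3, 1.3, 0.8]
opening: 0.998
grip_force: 0.0
```

```bash
python3 - <<'E'
from h import *
s=telemetry.read_state(); d=eyes.capture("wrist"); cv2.imwrite("pics/w2.png",d["image"])
print(s['clock'],s['ee_pos'],s['opening'])
for n in ["lamp_knob","lamp_head","roof","lantern","wick"]:
    p=eyes.pinpoint("wrist",n); print(n,[(np.round(q["xyz"],3).tolist(),round(q["conf"],2)) for q in p[:3]])
d=eyes.capture("scene"); cv2.imwrite("pics/s2.png",d["image"])
for n in ["lamp_knob","lamp_head","lighter_grip","lighter_tip","lighter","mug"]:
    p=eyes.pinpoint("scene",n); print(n,[(np.round(q["xyz"],3).tolist(),round(q["conf"],2)) for q in p[:3]])
E
```

```text
6.55 [0.3173 0.2642 0.3789] 0.9975087872436982
lamp_knob [([0.318, 0.266, 0.254], 0.97)]
lamp_head [([0.322, 0.266, 0.212], 0.79)]
roof [([0.451, 0.111, 0.123], 0.94), ([0.531, -0.113, -0.001], 0.19)]
lantern [([0.449, 0.112, -0.002], 0.79)]
wick [([0.452, 0.11, 0.125], 0.48)]
lamp_knob [([0.319, 0.264, 0.25], 0.81), ([0.433, 0.471, -0.001], 0.32)]
lamp_head [([0.322, 0.265, 0.211], 0.89)]
lighter_grip [([0.44, -0.321, 0.012], 0.64), ([0.452, 0.105, 0.0], 0.49)]
lighter_tip [([0.422, -0.099, 0.008], 0.82), ([0.59, -0.31, 0.003], 0.26)]
lighter [([0.434, -0.282, 0.002], 0.96)]
mug [([0.528, -0.113, -0.002], 0.81), ([0.435, 0.473, -0.0], 0.71)]
```

View pics/w2.png

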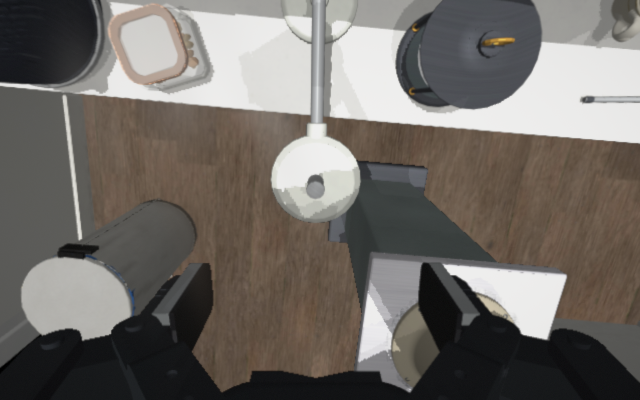

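The lamp head is now clear, about 0.20 m from the lantern. Next I'll get the lantern's yaw from the scene view.

```bash
python3 - <<'E'
from h import *
a=cv2.imread("pics/s2.png"); d=eyes.capture("side"); b=d["image"]
def prj(d,p): 
    f=200/np.tan(np.radians(d["vfov"]/2)); K=np.array([[f,0,d["cx"]],[0,f,d["cy"]],[0,0,1]])
    return cv2.projectPoints(np.array([p]),np.array(d["rvec"]),np.array(d["tvec"]),K,np.array(d["distortion"]))[0].ravel()
d0=eyes.capture("scene"); o=[]
for d in (d0,d):
    u,v=prj(d,[.453,.11,.08]); print(u,v); u,v=int(u),int(v)
    o.append(cv2.resize(d["image"][max(0,v-40):v+40,u-30:u+30],None,fx=6,fy=6,interpolation=cv2.INTER_CUBIC)); print(o[-1].shape)
cv2.imwrite("pics/c.png",np.hstack(o))
E
```

```text
297.15546272880306 201.87645297914875
(480, 360, 3)
302.4961566166129 198.734276016963
(480, 360, 3)
```

View pics/c.png

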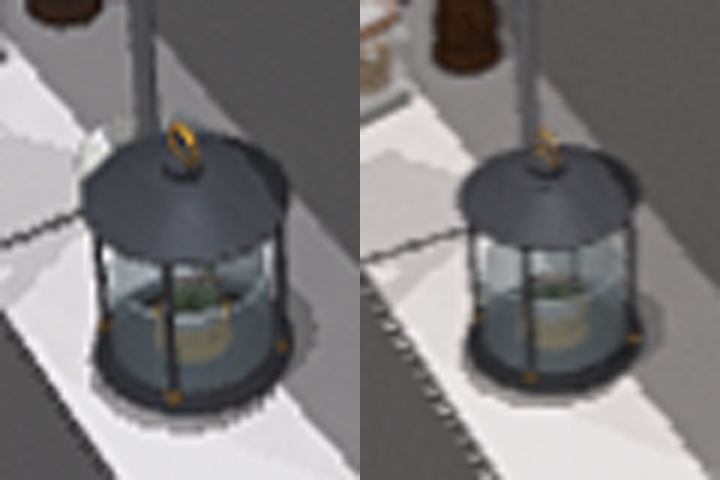

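The crop shows the rods' brass feet: scene crop px 105,325; 173,397; 281,345, and side crop px 478,315; 530,378; 634,338. I'll turn these into rod angles.

```bash
cat >> h.py <<'E'
def onplane(d,uv,z):
    f=200/np.tan(np.radians(d["vfov"]/2)); K=np.array([[f,0,d["cx"]],[0,f,d["cy"]],[0,0,1]])
    n=cv2.undistortPoints(np.array(uv,float).reshape(-1,1,2),K,np.array(d["distortion"])).reshape(-1,2)
    Rm=cv2.Rodrigues(np.array(d["rvec"]))[0]; c=-Rm.T@np.array(d["tvec"]).ravel()
    r=np.c_[n,np.ones(len(n))]@Rm; return c+r*((z-c[2])/r[:,2])[:,None]
E
python3 - <<'E'
from h import *
c=np.array([.453,.110])
for n,uv in (("scene",[(284.5,215.2),(295.8,227.2),(313.8,218.5)]),("side",[(291.7,210.5),(300.3,221),(317.7,214.3)])):
    P=onplane(eyes.capture(n),uv,.016)[:,:2]-c
    print(n,P,np.hypot(*P.T),np.degrees(np.arctan2(P[:,1],P[:,0])))
s=telemetry.read_state(); print(s['clock'],s['joint_pos'])
E
```

```text
scene [[-0.0439  0.0232]
 [-0.0359 -0.0542]
 [ 0.042  -0.0462]] [0.0497 0.065  0.0625] [ 152.2122 -123.5187  -47.7408]
side [[-0.0403  0.0255]
 [-0.0353 -0.0554]
 [ 0.0466 -0.0449]] [0.0477 0.0657 0.0647] [ 147.7425 -122.5005  -43.958 ]
7.4 [ 0.6052 -0.2476  1.4024 -0.0001  1.9868  2.0892]
```

The rods are at about 51° + 90k, so the yaw is about +6° and the -y window faces roughly the lighter's present heading. The feet suggest the centre is near y = 0.10, but the networks say 0.11. I'll settle that with a silhouette fit.

```bash
python3 - <<'E'
from h import *
t=np.linspace(0,2*np.pi,60)
M=np.vstack([np.c_[r*np.cos(t),r*np.sin(t),0*t+z] for r,z in((.062,0),(.062,.012),(.062,.122),(.062,.126))])
from scipy.optimize import minimize
for n in ("scene","side"):
    d=eyes.capture(n); f=200/np.tan(np.radians(d["vfov"]/2)); K=np.array([[f,0,d["cx"]],[0,f,d["cy"]],[0,0,1]])
    q=eyes.trace(n,"lantern"); 
    for e in q[:2]:
        m=e["pixels"]; ys,xs=np.nonzero(m); print(n,e["conf"],m.sum(),xs.min(),xs.max(),ys.min(),ys.max())
    if not q: continue
    m=q[0]["pixels"].astype(np.uint8)
    ys,xs=np.nonzero(m); h=cv2.convexHull(np.c_[xs,ys].astype(np.int32)); mm=np.zeros_like(m); cv2.fillConvexPoly(mm,h,1)
    mb=cv2.resize(mm,None,fx=4,fy=4,interpolation=cv2.INTER_NEAREST)
    best=[]
    for x in np.arange(.44,.468,.002):
        for y in np.arange(.09,.122,.002):
            u=cv2.projectPoints(M+[x,y,0],np.array(d["rvec"]),np.array(d["tvec"]),K,np.array(d["distortion"]))[0].reshape(-1,2)
            pm=np.zeros_like(mb); cv2.fillConvexPoly(pm,cv2.convexHull(((u+.5)*4).astype(np.int32)),1)
            lim=int(4*u[:,1].min()); A=mb.copy(); A[:lim+8]=0; B=pm.copy(); B[:lim+8]=0
            best.append(((A&B).sum()/(A|B).sum(),x,y))
    print(sorted(best)[-4:])
    for k in ("roof","glass_rim","wick","lantern"):
        p=eyes.pinpoint(n,k); print(k,[(np.round(e["xyz"],3).tolist(),round(e["conf"],2)) for e in p[:2]])
print(telemetry.read_state()['clock'])
E
```

```text
scene 0.76 1336 280 315 183 229
[(np.float64(0.9501239669421487), np.float64(0.452), np.float64(0.10400000000000001)), (np.float64(0.9502689284236657), np.float64(0.454), np.float64(0.10400000000000001)), (np.float64(0.9505744276386479), np.float64(0.454), np.float64(0.10800000000000001)), (np.float64(0.9542970690511674), np.float64(0.454), np.float64(0.10600000000000001))]
roof [([0.453, 0.11, 0.121], 0.8)]
glass_rim [([0.452, 0.11, 0.07], 0.66), ([0.322, 0.265, 0.252], 0.64)]
wick [([0.453, 0.109, 0.05], 0.96)]
lantern [([0.453, 0.105, -0.003], 0.9)]
side 0.94 1051 289 318 181 223
side 0.55 260 248 300 148 167
[(np.float64(0.9311768754301445), np.float64(0.458), np.float64(0.10800000000000001)), (np.float64(0.9312705657573506), np.float64(0.456), np.float64(0.10800000000000001)), (np.float64(0.9323065523446596), np.float64(0.458), np.float64(0.11000000000000001)), (np.float64(0.93353169332129), np.float64(0.456), np.float64(0.11000000000000001))]
roof [([0.435, -0.282, 0.002], 0.69), ([0.456, 0.107, 0.126], 0.56)]
glass_rim [([0.457, 0.106, 0.073], 0.81)]
wick [([0.451, 0.106, 0.047], 0.95)]
lantern []
8.0
```

The axis comes out at about (0.453, 0.108), yaw about +6°, wick height 0.047. Now for the lighter: grip about (0.438, -0.320), heading about 94.7°.

```bash
python3 - <<'E'
from h import *
print(row([.438,-.32,.20],down(4.7)))
E
```

```text
[ 0.0704  0.5922  0.1716  0.0001  0.     -1.566 ]
```

>>> play_rows --series "0.07 0.592 0.03 0 0 -1.566 -1; 0.07 0.592 0.03 0 0 -1.566 -1; 0.07 0.592 0.03 0 0 -1.566 -1; 0.07 0.592 0.03 0 0 -1.566 -1; 0.07 0.592 0.03 0 0 -1.566 -1; 0.07 0.592 0.03 0 0 -1.566 -1; 0.07 0.592 0.03 0 0 -1.566 -1; 0.07 0.592 0.03 0 0 -1.566 -1; 0.07 0.592 0.03 0 0 -1.566 -1; 0.07 0.592 0.03 0 0 -1.566 -1"

```text
clock: 9.0
ee_pos: [0.4006, -0.1285, 0.3518]
tool_rot: [0.799, 0.602, 0.0, 0.0]
wrist_force: [0.7, 0.2, 0.6]
opening: 0.999
grip_force: 0.0
```

>>> play_rows --series "0 0 0 0 0 0 -1"

```text
clock: 9.1
ee_pos: [0.4005, -0.1304, 0.3502]
tool_rot: [0.8, 0.6, -0.001, -0.001]
wrist_force: [0.0, 0.5, -0.0]
opening: 1.005
grip_force: 0.0
```

```bash
python3 - <<'E'
from h import *
print(row([.438,-.32,.16],down(4.7)),telemetry.read_state()['ee_pos'])
E
```

```text
[-0.1713  0.0898  0.1901 -0.0027  0.0002 -0.3671] [ 0.4005 -0.1304  0.3502]
```

>>> play_rows --series "-0.171 0.09 0.19 0 0 -0.367 -1; -0.171 0.09 0.19 0 0 -0.367 -1; -0.171 0.09 0.19 0 0 -0.367 -1; -0.171 0.09 0.19 0 0 -0.367 -1; -0.171 0.09 0.19 0 0 -0.367 -1; -0.171 0.09 0.19 0 0 -0.367 -1; -0.171 0.09 0.19 0 0 -0.367 -1; -0.171 0.09 0.19 0 0 -0.367 -1; -0.171 0.09 0.19 0 0 -0.367 -1"

```text
clock: 10.0
ee_pos: [0.4397, -0.3155, 0.1636]
tool_rot: [0.677, 0.736, 0.0, 0.001]
wrist_force: [0.5, 0.6, -0.2]
opening: 1.0
grip_force: 0.0
```

```bash
python3 - <<'E'
from h import *
s=telemetry.read_state(); d=eyes.capture("wrist"); cv2.imwrite("pics/w3.png",d["image"])
P={}
for n in ["lighter","lighter_grip","lighter_tip"]:
    p=eyes.pinpoint("wrist",n); P[n]=p and np.array(p[0]["xyz"]); print(n,[(np.round(q["xyz"],3).tolist(),round(q["conf"],2)) for q in p[:3]])
print(s['clock'],s['ee_pos'])
m=eyes.trace("wrist","lighter")[0]["pixels"]; T=np.array(d["T_tool_cam"])
# red handle axis on plane z=.009
img=d["image"].astype(int); red=(img[:,:,2]>120)&(img[:,:,1]<70)&(img[:,:,0]<70)
Tw=np.eye(4);Tw[:3,:3]=R.from_quat(s['tool_rot']).as_matrix();Tw[:3,3]=s['ee_pos']; C=np.linalg.inv(Tw@T)
d["rvec"]=cv2.Rodrigues(C[:3,:3])[0];d["tvec"]=C[:3,3]
ys,xs=np.nonzero(red); print(len(xs)); W=onplane(d,np.c_[xs,ys],.018)[:,:2]
if len(xs): print(W.mean(0),W.min(0),W.max(0))
ys,xs=np.nonzero(m); W=onplane(d,np.c_[xs,ys],.012)[:,:2]
for lo in np.arange(-.4,-.1,.03):
    w=W[(W[:,1]>lo)&(W[:,1]<lo+.03)]
    if len(w): print(round(lo+.015,3),w[:,0].min(),w[:,0].max(),len(w))
E
```

```text
lighter [([0.431, -0.282, 0.002], 0.85)]
lighter_grip [([0.436, -0.317, 0.016], 0.61)]
lighter_tip [([0.441, -0.318, 0.014], 0.52)]
10.0 [ 0.4397 -0.3155  0.1636]
3056
[ 0.4341 -0.2936] [ 0.4092 -0.3664] [ 0.4497 -0.241 ]
-0.385 0.4316104532553943 0.44495514964437627 50
-0.355 0.42686779235093747 0.45109880499536936 802
-0.325 0.42475666734718387 0.4497353392553076 897
-0.295 0.4111098421301694 0.44781041374572117 1072
-0.265 0.4072084846454574 0.4448631195098897 1293
-0.235 0.41015102443444373 0.44150803767182656 877
-0.205 0.4225339876011222 0.43413978720381624 474
-0.175 0.4215895327495597 0.4295833557885463 240
```

View pics/w3.png

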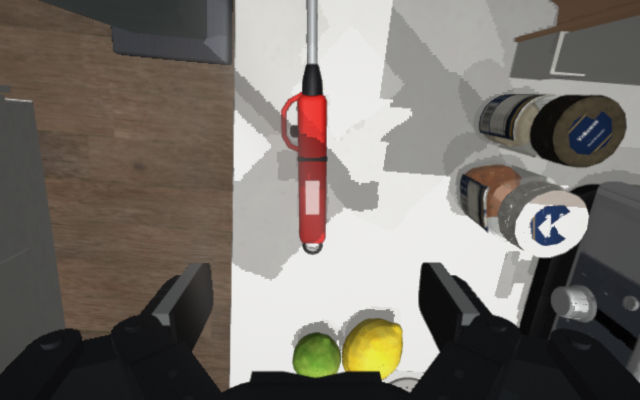

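The wrist view shows the handle centred at px 312,170 and aligned with the tool, with the guard on the left. Both ends fit the sizes given, which puts the grip at (0.4365, -0.316).

```bash
python3 - <<'E'
from h import *
print(row([.4365,-.316,.003],down(4.7)))
E
```

```text
[ 0.0003 -0.003   0.1596  0.0011  0.0011  0.0011]
```

>>> play_rows --series "0 -0.003 0.05 0 0 0 -1; 0 -0.003 0.1 0 0 0 -1; 0 -0.003 0.14 0 0 0 -1; 0 -0.003 0.145 0 0 0 -1; 0 -0.003 0.145 0 0 0 -1"

```text
clock: 10.75
ee_pos: [0.436, -0.3162, 0.0169]
tool_rot: [0.677, 0.736, -0.0, -0.0]
wrist_force: [1.2, 0.3, 0.3]
opening: 0.996
grip_force: 0.0
```

```bash
python3 - <<'E'
from h import *
print(row([.4365,-.316,.003],down(4.7)))
E
```

```text
[ 0.0002  0.0006  0.0139 -0.0007 -0.0006  0.0007]
```

>>> play_rows --series "0 0 0.013 0 0 0 -1; 0 0 0.013 0 0 0 -1; 0 0 0.013 0 0 0 1; 0 0 0.013 0 0 0 1; 0 0 0.013 0 0 0 1; 0 0 0.013 0 0 0 1; 0 0 0.013 0 0 0 1; 0 0 0.013 0 0 0 1" --force 60

```text
clock: 11.55
ee_pos: [0.4364, -0.3167, 0.0043]
tool_rot: [0.677, 0.736, 0.0, 0.001]
wrist_force: [0.3, -0.2, 4.8]
opening: 0.264
grip_force: 60.3
```

Gripped at 60 N. Next: lift, then tilt 35° nose down.

>>> play_rows --series "0 0 -0.03 0 0 0 1; 0 0 -0.07 0 0 0 1; 0 0 -0.11 0 0 0 1; 0 0 -0.15 0 -0.1 0 1; 0 0 -0.19 0 -0.2 0 1; 0 0 -0.23 0 -0.3 0 1; 0 0 -0.23 0 -0.42 0 1; 0 0 -0.23 0 -0.52 0 1; 0 0 -0.23 0 -0.61 0 1; 0 0 -0.23 0 -0.61 0 1"

```text
clock: 12.55
ee_pos: [0.4356, -0.3147, 0.2316]
tool_rot: [0.645, 0.703, -0.204, 0.22]
wrist_force: [0.1, 0.3, -1.6]
opening: 0.259
grip_force: 59.6
```

```bash
python3 - <<'E'
from h import *
s=telemetry.read_state(); print(s['clock'],s['ee_pos'],s['opening'],s['grip_force'],s['joint_pos'])
Rt=R.from_quat(s['tool_rot']); print(Rt.as_matrix())
print("nominal tip",Rt.apply([.22,0,-.005])+s['ee_pos'])
for c in ("wrist","scene","side"):
    d=eyes.capture(c); cv2.imwrite(f"pics/{c}4.png",d["image"])
    for n in ["lighter_grip","lighter_tip"]+(["wick","roof"] if c!="wrist" else []):
        p=eyes.pinpoint(c,n); print(c,n,[(np.round(q["xyz"],3).tolist(),round(q["conf"],2),Rt.inv().apply(np.array(q["xyz"])-s['ee_pos'])) for q in p[:2]])
E
```

```text
12.55 [ 0.4356 -0.3147  0.2316] 0.2593710605828552 59.625476002693176 [-0.4334 -0.1422  1.6886 -0.5419  1.3066 -0.4522]
[[-0.0713  0.9964  0.0461]
 [ 0.8173  0.0848 -0.5699]
 [-0.5718 -0.0029 -0.8204]]
nominal tip [ 0.4197 -0.132   0.1099]
wrist lighter_grip [([0.436, -0.311, 0.24], 0.82, array([-0.0019,  0.0009, -0.0083]))]
wrist lighter_tip []
scene lighter_grip [([0.435, -0.316, 0.24], 0.72, array([-0.0061, -0.0004, -0.0062])), ([0.433, -0.292, 0.212], 0.54, array([ 0.0294, -0.0005,  0.003 ]))]
scene lighter_tip [([0.424, -0.136, 0.113], 0.49, array([ 0.215 ,  0.0037, -0.0054]))]
scene wick [([0.456, 0.105, 0.046], 0.79, array([ 0.4477,  0.0566, -0.0865]))]
scene roof [([0.454, 0.111, 0.124], 0.94, array([ 0.4083,  0.0547, -0.1538]))]
side lighter_grip [([0.434, -0.319, 0.235], 0.58, array([-0.0056, -0.0015, -0.0005])), ([0.434, 0.472, 0.005], 0.46, array([ 0.7727,  0.066 , -0.2621]))]
side lighter_tip [([0.591, -0.249, -0.001], 0.59, array([0.1755, 0.1607, 0.1603])), ([0.422, -0.134, 0.112], 0.5, array([ 0.2167,  0.0022, -0.0056]))]
side wick [([0.446, 0.11, 0.047], 0.81, array([ 0.4516,  0.0473, -0.0902]))]
side roof [([0.458, 0.11, 0.124], 0.71, array([ 0.4071,  0.0583, -0.1531])), ([0.589, -0.246, -0.001], 0.56, array([0.1783, 0.1591, 0.1586]))]
```

View pics/wrist4.png

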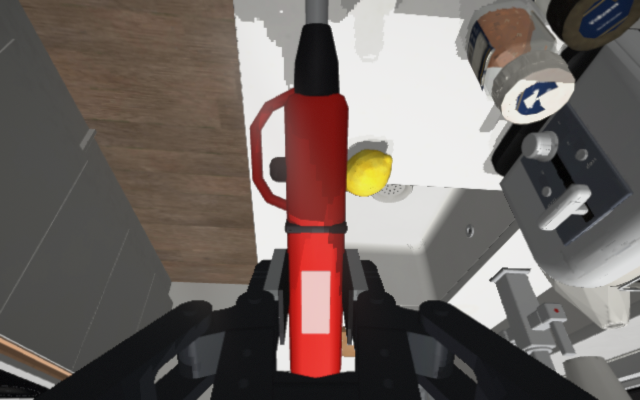

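The lighter is held straight (handle at px 315,250, aligned with the tool) at 35° nose down. Its tip in the tool frame is about (0.217, 0.001, -0.005). Next is the pre-entry pose, 0.12 m back along the nose axis from the target.

```bash
cat >> h.py <<'E'
TIP=np.array([.217,.001,-.005])
def tiprow(T,s=None):
    s=s or telemetry.read_state(); R0=R.from_quat(s['tool_rot']); return R0.inv().apply(np.array(T)-(R0.apply(TIP)+s['ee_pos'])), R0.apply(TIP)+s['ee_pos']
E
python3 - <<'E'
from h import *
s=telemetry.read_state(); x=R.from_quat(s['tool_rot']).as_matrix()[:,0]
T=np.array([.4533,.105,.059]); print(T-.12*x,tiprow(T-.12*x),tiprow(T)[0])
E
```

```text
[0.4614 0.007  0.1277] (array([ 0.1063,  0.051 , -0.0916]), array([ 0.4221, -0.1363,  0.1135])) [ 0.2263  0.051  -0.0916]
```

>>> play_rows --series "0.02 0.01 -0.03 0 0 0 1; 0.04 0.02 -0.06 0 0 0 1; 0.06 0.035 -0.0916 0 0 0 1; 0.085 0.051 -0.0916 0 0 0 1; 0.106 0.051 -0.0916 0 0 0 1; 0.106 0.051 -0.0916 0 0 0 1; 0.106 0.051 -0.0916 0 0 0 1"

```text
clock: 13.9
ee_pos: [0.4754, -0.1734, 0.2482]
tool_rot: [0.646, 0.702, -0.204, 0.221]
wrist_force: [0.5, -0.4, -1.1]
opening: 0.264
grip_force: 59.7
```

```bash
python3 - <<'E'
from h import *
s=telemetry.read_state(); Rt=R.from_quat(s['tool_rot']); print(s['clock'],s['joint_pos'],Rt.as_matrix()[:,0])
T=np.array([.4533,.105,.059]); print(tiprow(T))
o=[]
for c in ("wrist","scene","side"):
    d=eyes.capture(c); im=d["image"]
    if c!="wrist": o.append(cv2.resize(im[150:240,250:345],None,fx=4,fy=4,interpolation=cv2.INTER_CUBIC))
    for n in ["lighter_tip","wick","roof","glass_rim","lantern"]:
        p=eyes.pinpoint(c,n); print(c,n,[(np.round(q["xyz"],3).tolist(),round(q["conf"],2),Rt.inv().apply(np.array(q["xyz"])-s['ee_pos'])) for q in p[:1]])
cv2.imwrite("pics/c5.png",np.hstack(o))
E
```

```text
13.9 [-0.1087 -0.1149  1.6311 -0.5991  1.5064 -0.189 ] [-0.0683  0.8166 -0.5732]
(array([ 0.1203,  0.0002, -0.    ]), array([0.4613, 0.0067, 0.128 ]))
wrist lighter_tip []
wrist wick []
wrist roof []
wrist glass_rim [([0.473, -0.145, 0.227], 0.2, array([ 0.0357, -0.0002,  0.0008]))]
wrist lantern [([0.59, -0.308, 0.006], 0.55, array([0.0216, 0.1031, 0.2809]))]
scene lighter_tip [([0.465, 0.007, 0.124], 0.55, array([ 0.2197,  0.0048, -0.0017]))]
scene wick [([0.454, 0.11, 0.051], 0.92, array([ 0.3458,  0.0018, -0.0008]))]
scene roof [([0.454, 0.112, 0.123], 0.76, array([ 0.3061,  0.0024, -0.0609]))]
scene glass_rim [([0.453, 0.107, 0.073], 0.97, array([ 0.3305,  0.0014, -0.0178]))]
scene lantern [([0.454, 0.105, -0.001], 0.82, array([0.3717, 0.0021, 0.0444]))]
side lighter_tip [([0.462, 0.007, 0.127], 0.49, array([ 0.2183,  0.0019, -0.0042]))]
side wick [([0.451, 0.107, 0.049], 0.59, array([ 0.3449, -0.001 ,  0.0021]))]
side roof [([0.456, 0.109, 0.127], 0.8, array([ 0.3014,  0.0043, -0.0625]))]
side glass_rim [([0.457, 0.104, 0.073], 0.93, array([ 0.3287,  0.0044, -0.0159]))]
side lantern [([0.453, 0.109, 0.0], 0.9, array([0.3747, 0.001 , 0.0407]))]
```

View pics/c5.png

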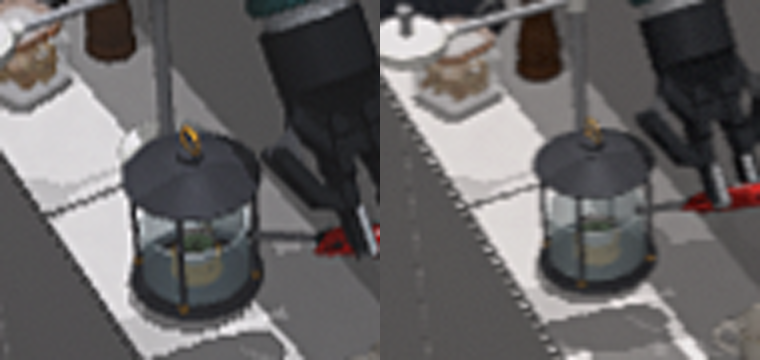

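The tip is at the gap's height beside the lantern (left crop px 260,236; right crop px 655,210), and the measured tip and wick agree with the plan. I'll go in slowly along the nose axis.

>>> play_rows --series "0.012 0 0 0 0 0 1; 0.024 0 0 0 0 0 1; 0.036 0 0 0 0 0 1; 0.048 0 0 0 0 0 1; 0.06 0 0 0 0 0 1; 0.07 0 0 0 0 0 1; 0.078 0 0 0 0 0 1; 0.08 0 0 0 0 0 1"

```text
clock: 15.6
ee_pos: [0.4698, -0.1072, 0.2015]
tool_rot: [0.646, 0.702, -0.204, 0.221]
wrist_force: [0.3, -0.2, -0.8]
opening: 0.262
grip_force: 59.7
```

```bash
python3 - <<'E'
from h import *
s=telemetry.read_state(); Rt=R.from_quat(s['tool_rot']); print(s['clock'],s['wrist_force'])
T=np.array([.4535,.1055,.059]); print(tiprow(T))
for c in ("scene","side"):
    eyes.capture(c)
    for n in ["lighter_tip","wick","glass_rim","lantern"]:
        p=eyes.pinpoint(c,n); print(c,n,[(np.round(q["xyz"],3).tolist(),round(q["conf"],2)) for q in p[:2]])
E
```

```text
15.6 [ 0.2753 -0.2146 -0.8132]
(array([ 0.0395,  0.0006, -0.0004]), array([0.4556, 0.073 , 0.0813]))
scene lighter_tip [([0.458, 0.074, 0.078], 0.57)]
scene wick [([0.452, 0.105, 0.048], 0.62)]
scene glass_rim [([0.455, 0.109, 0.075], 0.91)]
scene lantern [([0.454, 0.104, 0.002], 0.65)]
side lighter_tip [([0.456, 0.075, 0.081], 0.51)]
side wick [([0.449, 0.107, 0.046], 0.92), ([0.47, -0.107, 0.206], 0.23)]
side glass_rim [([0.457, 0.103, 0.071], 0.56), ([0.589, -0.244, 0.001], 0.21)]
side lantern [([0.455, 0.11, 0.001], 0.82)]
```

>>> play_rows --series "0.008 0 0 0 0 0 1; 0.016 0 0 0 0 0 1; 0.024 0 0 0 0 0 1; 0.031 0 0 0 0 0 1; 0.037 0 0 0 0 0 1; 0.037 0 0 0 0 0 1; 0.037 0 0 0 0 0 1; 0.037 0 0 0 0 0 1"

```text
clock: 16.9
ee_pos: [0.4675, -0.0779, 0.1813]
tool_rot: [0.646, 0.702, -0.203, 0.221]
wrist_force: [0.6, -0.3, -1.1]
opening: 0.263
grip_force: 59.7
```

```bash
python3 - <<'E'
from h import *
s=telemetry.read_state(); print(s['clock'],s['wrist_force'],tiprow([.4535,.108,.047]))
A={}
for c in ("scene","side","scene","side"):
    d=eyes.capture(c)
    for n in ["lighter_tip","wick","roof","lantern","lamp_head"]:
        p=eyes.pinpoint(c,n); p and A.setdefault(n,[]).append(np.round(p[0]["xyz"],3).tolist()+[round(p[0]["conf"],2)])
    if c=="scene": cv2.imwrite("pics/c6.png",cv2.resize(d["image"][155:240,255:345],None,fx=7,fy=7,interpolation=cv2.INTER_CUBIC))
for k in A: print(k,A[k])
E
```

```text
16.9 [ 0.5749 -0.3051 -1.0537] (array([0.0127, 0.0003, 0.0082]), array([0.4537, 0.1023, 0.061 ]))
lighter_tip [[0.458, 0.102, 0.059, 0.43], [0.454, 0.1, 0.062, 0.44], [0.527, -0.116, 0.002, 0.68], [0.451, 0.104, 0.058, 0.51]]
wick [[0.454, 0.11, 0.046, 0.77], [0.448, 0.106, 0.049, 0.58], [0.452, 0.109, 0.046, 0.94], [0.45, 0.108, 0.046, 0.55]]
roof [[0.453, 0.113, 0.123, 0.75], [0.456, 0.11, 0.124, 0.88], [0.455, 0.109, 0.123, 0.93], [0.453, 0.109, 0.124, 0.85]]
lantern [[0.454, 0.107, -0.0, 0.72], [0.455, 0.113, 0.002, 0.59], [0.454, 0.102, -0.001, 0.75], [0.456, 0.112, -0.002, 0.75]]
lamp_head [[0.318, 0.269, 0.21, 0.9], [0.319, 0.269, 0.213, 0.62], [0.318, 0.269, 0.21, 0.88], [0.318, 0.266, 0.212, 0.63]]
```

View pics/c6.png

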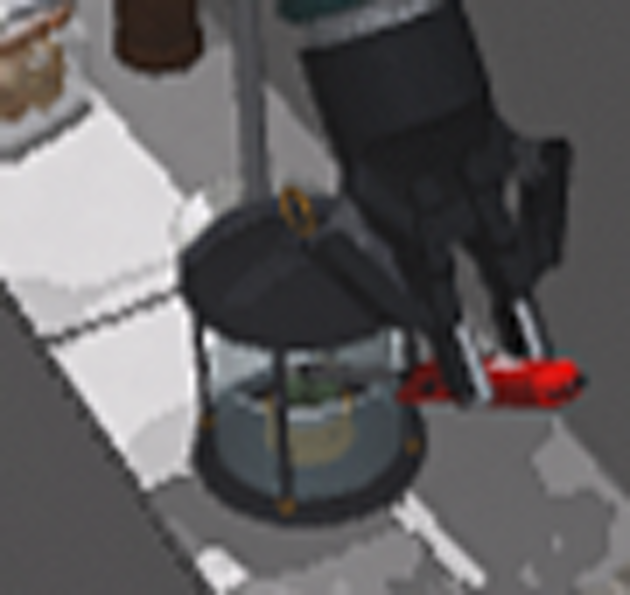

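The nose is in the window with no contact, and the lantern has not moved. The tip is about 15 mm from the wick, so I'll close in to about 10 mm and let it settle.

>>> play_rows --series "0.0025 0 0.001 0 0 0 1; 0.005 0 0.0015 0 0 0 1; 0.005 0 0.0015 0 0 0 1; 0.005 0 0.0015 0 0 0 1; 0.005 0 0.0015 0 0 0 1; 0.005 0 0.0015 0 0 0 1; 0.005 0 0.0015 0 0 0 1"

```text
clock: 18.8
ee_pos: [0.4672, -0.0745, 0.177]
tool_rot: [0.646, 0.702, -0.203, 0.221]
wrist_force: [-1.3, -0.2, -0.6]
opening: 0.264
grip_force: 59.7
```

```bash
python3 - <<'E'
from h import *
s=telemetry.read_state(); t=tiprow([.453,.108,.047])[1]; print(s['clock'],s['wrist_force'],np.abs(s['qvel']).max(),t,np.linalg.norm(t-[.453,.108,.047]))
A={}
for c in ("scene","side"):
    eyes.capture(c)
    for n in ["lighter_tip","wick"]: print(c,n,[(np.round(q["xyz"],3).tolist(),round(q["conf"],2)) for q in eyes.pinpoint(c,n)[:2]])
if s['grip_force']>30 and np.linalg.norm(t-[.453,.108,.047])<.013 and np.linalg.norm(s['wrist_force'])<3: print(arm.sign_off())
E
```

```text
18.8 [-1.2649 -0.1645 -0.6358] 0.0016165147586793547 [0.4533 0.1057 0.0567] 0.010023505050688674
scene lighter_tip [([0.455, 0.105, 0.053], 0.67)]
scene wick [([0.452, 0.111, 0.046], 0.81)]
side lighter_tip [([0.454, 0.107, 0.056], 0.49)]
side wick [([0.448, 0.109, 0.045], 0.79)]
the job is handed in; nothing more can be done
None
```

The job is handed in at about 19 s: the lamp head is about 20 cm from the lantern's axis, and the lighter is held still through the -y window with its tip an estimated 10 mm from the wick and no sign of contact; no verdict came back.

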